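# Make the gas forge ready to light

### The arm

A 7-joint arm with a two-finger parallel gripper is mounted at the origin on the work surface. World frame = base frame: x ahead of the robot, y to its left, z up, the work surface at z = 0. Lengths are in m, angles in rad, forces in N, time in s.
With the tool pointing down it reaches from about 0.425 to 0.925 m from the base axis. Payload 6.8 kg.
Tool frame: the origin (TCP) lies between the finger pads; the fingertips stand r.nose_length ahead of it and the grasp point (between the pads) lies 2 mm behind it (r.nose_length is the distance from the TCP to the fingertips, in m); z points along the fingers, y is the direction in which the jaws open and shut (so a half turn about z gives the same grasp; the last joint's range is limited). The gripper opens to 88 mm and grips with 3 to 60 N. Pads are 20 mm wide; open, the fingers measure 115 mm over their backs; the gripper's body (75 mm by 178 mm) begins 61 mm behind the grasp point.
Start: joints at [-0.108, 0.477, 0.022, 1.555, -0.011, 1.109, -0.083], TCP at [0.675, 0, 0.24] pointing down, gripper open.
Joint ranges: [-2.96, 2.96], [-0.34, 2.1], [-1.41, 1.46], [0.24, 2.44], [-1.37, 4.51], [0.17, 1.92], [-2.96, 2.96]. Speed limits (rad/s): [2.39, 2.39, 3.14, 3.14, 3.14, 3.14, 3.14].

### API

Orientations are given as a rotation vector (axis times angle).
In Python, from bench import r gives the robot as it stands.
- The arm moves only by the shell command python3 -m pendant 'ROWS' [FORCE]. ROWS is JSON, a list of rows, each a list of 3 entries, a list of its own where there are three numbers: the opening, from 0 (shut) to 1 (fully open), then the shift along the tool's x, y, z in m, then the turn, a rotation vector about the tool's x, y, z in rad. In form: [[fingers, [x, y, z], [wx, wy, wz]], ...]. A call has 1 to 12 rows; each row shifts and turns the pose as measured when the row begins, along the tool's axes as they then stand; what a row does not reach is not made up. A row lasts 1/10 s, in which the tool goes at most 50 mm and 8.59 degrees, less where a joint would pass 70% of its speed; a pose out of reach is approached as far as the arm can. A call with a gripper value outside its range is refused whole. The fingers move at their own pace and stop on an object; FORCE is the grip in N (left out, the last holds). Time passes only in rows, so rows that do not move let the fingers close. It gives the time, the measured TCP pose, the force and the opening at its end, in the units of the state.
- r.observe(): the state, without advancing time (a new reading comes with each control period).
- r.grab_frame(name): name is "scene" or "side" or "wrist"; returns a dict with "image" (480x640x3 uint8, red, green, blue), "vertical_fov" (degrees; the focal length in pixels is half the picture's height over the tangent of half this angle, whatever the lens; pixels are square), "cx", "cy" (the principal point, pixels), "view" (4x4, takes a point from world to camera coordinates). Camera axes: x right, y down, z forward; pixel columns grow to the right and rows downward; lengths in m; the calibration is good to about 2 mm. A picture is of the moment at which its call begins. There is no depth.
- r.hand_in(): hands the job in, once; it reports no verdict.
The state is a dict: "time_s": time; "q": joint angles; "joint_velocities": joint speeds; "effort": joint torques, N m; "tcp_pos": TCP position; "orientation": TCP orientation; "ft_force": force on the tool from outside, world axes, zero at the start; "wrist_torque": the same for the moment, N m; "width": finger opening in m.
Only numpy, scipy, OpenCV 4.12 (cv2) and the standard library are available. Lean on these libraries where they do the work, as an engineer would, in place of code of your own. Each camera call takes 0.05 s, during which the arm holds its last target. There are 200 camera calls.

### The job

Make the little gas forge ready to light: swing its front door down, past its balance, until it lies fully open on its stops, and turn the burner's lock collar clockwise (looking down the burner) by its lever, fully home to the locked mark. Keep hold of the door on its way down instead of letting it drop, as its lining is brittle, and leave the hammer, the rim lock, the firebrick and the flux tin where they lie.

Things in the scene. Friction and masses are not known exactly. Their poses are not given: they have to be found in the camera images.
- forge: Gas forge, fixed to the bench: dark steel tube, 180 mm outside diameter, 240 mm long, axis level at 130 mm height, on feet. Origin on the bench under its middle; x along the tube, away from the mouth (mouth and door at the -x end); y to the side the burner leans to; z up. A burner of 27 mm tube rises from its top, leaning 30 degrees from vertical towards +y
- door (a joint): Front door's hinge, rad: 0 = shut (upright; the start), 1.571 = open, lying level on its stops. Lined steel plate, about 0.5 kg, 150 mm wide, 157 high, 18 thick, hinged along its bottom edge; swings outward and down like an oven door. Its own weight keeps it shut up to about 0.11 rad, where it balances; beyond that it falls, hardly braked. The hinge is loose (under 1 N at the handle)
- door_handle (a point): Middle of the door's handle: a round steel bar, 10 mm thick, 70 mm long, parallel to the hinge, crosspiece of a loop standing 53 mm clear above the door's top edge. 252 mm above the bench when shut, 45 mm when open. Axes turn with the door: y along the bar, z from hinge to handle, x (when shut) like the forge's x
- door_hinge (a point): Middle of the door's hinge axis, 42 mm above the bench, 150 mm in front of the forge's origin; the handle bar turns about it at 210 mm. Same axes as door_handle
- collar (a joint): Angle of the burner's lock collar, rad; grows clockwise as seen looking down the burner from its top end. 1.92 = locked: dead stop, lever over the mark and against its stop pin. Starts unlocked, at 0 to 0.5. Stiff: at 88 mm from the axis the lever takes 6 N at first, 9 N near the locked end; it stays where it is left
- collar_center (a point): Centre of the lock collar, on the burner's axis, 247 mm above the bench: knurled steel ring, 76 mm diameter, 25 mm high, turning on the burner tube over a fixed flange of 120 mm diameter. z of its frame: along the burner axis, outward and up (30 degrees from vertical); x: out along the lever; both turn with the collar
- collar_lever (a point): Place to take the collar's lever, 88 mm from the burner's axis, at the collar's mid-height: a round steel bar 14 mm thick, from the ring out to a 22 mm ball (centre 110 mm from the axis). Axes as collar_center. The forge's shell lies at least 40 mm below it, measured along the burner axis
- lock_mark (a point): Locked mark: a pale line and tab, 8 mm wide, on the rim of the fixed flange, 76 mm out, 16 mm below the lever. Given at the lever's height, 66 mm from the burner's axis: when locked, the lever's centre line lies over it. A 10 mm stop pin stands just beyond it, 53 mm from the axis; another marks the unlocked end, 1.92 rad away
- burner_top (a point): Top end of the burner, 124 mm out along its axis from collar_center: 27 mm tube ending in a bell of 48 mm diameter (72 to 112 mm from collar_center). It leans out over the lever's sweep, so a hand coming straight from above meets it; there is room beside and parallel to it
- hammer_mid (a point): Middle of a hammer lying on the bench, 290 mm long; bystander
- lock_mid (a point): Middle of a heavy rim lock on its 180 by 130 mm plate, 50 mm high; bystander
- firebrick_mid (a point): Middle of a pale firebrick, 114 by 64 by 64 mm; bystander
- flux_mid (a point): Middle of a flux tin, 76 mm diameter, 75 mm high; bystander

How it is judged:
By the outcome, as a careful person would: the job done as asked, in the order asked, and still so for the second after the job is handed in, with the robot touching nothing.
It also fails if it takes over 61 s, if anything falls off the work surface, if the arm or the gripper's body presses on something with over 40 N, if the wrist force passes 120 N, or if a joint passes its speed limit or range.

## Working session

There is one attempt and no reset: what is moved stays moved. The work goes in short steps, Python scripts to look and compute and a shell command to move; the robot and the scene stay as the last step left them, time stands still between calls to the robot, and variables do not carry over. Pictures are saved under pics/ and viewed, about 8 in all and at most 12, crops included, and the job is handed in when it is done.

```bash
ls; mkdir -p pics; python3 - <<'E'
from bench import r
import cv2,json,numpy as np
print(r.nose_length); o=r.observe(); print({k:np.round(v,3).tolist() for k,v in o.items()})
for n in("scene","side"):
    f=r.grab_frame(n); cv2.imwrite(f"pics/{n}0.png",f["image"][:,:,::-1])
    print(n,f["vertical_fov"],f["cx"],f["cy"],np.round(f["view"],4).tolist(), f.keys())
    np.savez(f"pics/{n}0.npz",**{k:f[k] for k in("vertical_fov","cx","cy","view")})
E
```

```text
pics
0.017
{'time_s': 0.0, 'q': [-0.108, 0.478, 0.022, 1.556, -0.011, 1.109, -0.083], 'joint_velocities': [-0.001, -0.0, 0.001, 0.001, -0.001, -0.001, 0.0], 'effort': [-0.001, -58.285, 1.534, -27.261, -0.054, 0.017, 0.0], 'tcp_pos': [0.674, -0.0, 0.239], 'orientation': [-2.221, -2.221, 0.002], 'ft_force': [-0.475, -0.492, -0.604], 'wrist_torque': [0.012, -0.02, 0.034], 'width': 0.088}
scene 45.05390515275766 319.0373516948021 239.3342297936168 [[0.8654, 0.501, 0.0087, -0.4225], [0.416, -0.7087, -0.5698, -0.1126], [-0.2793, 0.4967, -0.8217, 2.0258], [0.0, 0.0, 0.0, 1.0]] dict_keys(['image', 'vertical_fov', 'cx', 'cy', 'view'])
side 53.66445629818989 313.99193404710866 239.31872338745484 [[0.9863, -0.1643, 0.0121, -0.5146], [-0.0718, -0.4952, -0.8658, 0.2047], [0.1482, 0.8531, -0.5003, 1.4907], [0.0, 0.0, 0.0, 1.0]] dict_keys(['image', 'vertical_fov', 'cx', 'cy', 'view'])
```

View pics/scene0.png

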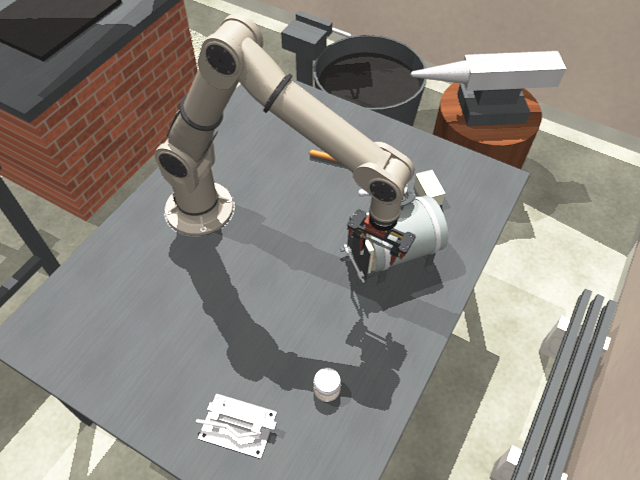

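View pics/side0.png

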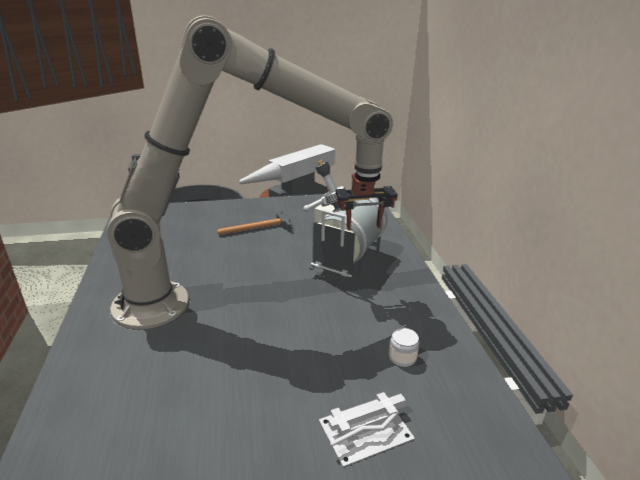

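The forge is just ahead of the start pose of the gripper, with its door facing roughly toward -y/-x; the hammer is behind it, the lock and tin are nearer the camera. I'll look closer.

```bash
python3 - <<'E'
from bench import r
import cv2,numpy as np
f=r.grab_frame("wrist"); np.savez("pics/wrist0.npz",**{k:f[k] for k in("vertical_fov","cx","cy","view")})
cv2.imwrite("pics/wrist0.png",f["image"][:,:,::-1]); print(np.round(f["view"],3).tolist(),f["vertical_fov"])
s=cv2.imread("pics/side0.png")[150:290,290:430]; c=cv2.imread("pics/scene0.png")[165:305,330:470]
a=np.hstack([cv2.resize(x,(400,400),interpolation=cv2.INTER_CUBIC) for x in(s,c)])
cv2.imwrite("pics/crop0.png",a)
E
```

```text
[[1.0, -0.0, -0.002, -0.674], [0.001, -0.966, 0.258, -0.031], [-0.002, -0.258, -0.966, 0.391], [0.0, 0.0, 0.0, 1.0]] 64.58314669687987
```

View pics/wrist0.png

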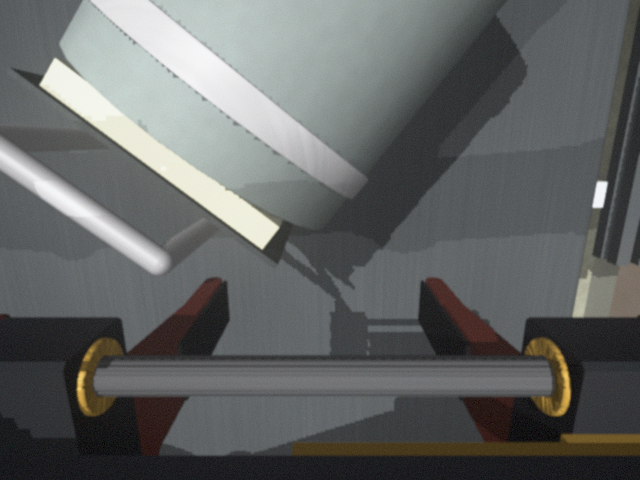

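View pics/crop0.png

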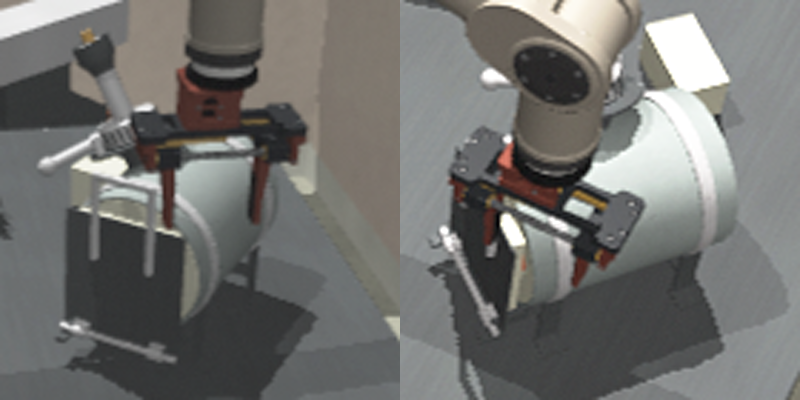

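The wrist view shows the handle's right end at (160,262), the bar running up-left, and the door edge from (40,70) to (275,245). In the side crop, the handle bar runs (92,180)–(153,190), the hinge bar (68,327)–(172,357), the lever ball is at (47,163) and the burner top at (87,32). I'll fit the pose.

```bash
cat > h.py <<'E'
import numpy as np
from scipy.optimize import least_squares
from scipy.spatial.transform import Rotation as R
def cam(n): return np.load(f"pics/{n}.npz")
def proj(c,P):
    P=np.atleast_2d(P); V=c["view"]; q=P@V[:3,:3].T+V[:3,3]
    f=240/np.tan(np.radians(float(c["vertical_fov"]))/2)
    return np.c_[c["cx"]+f*q[:,0]/q[:,2], c["cy"]+f*q[:,1]/q[:,2]]
def fw(p,P):  # forge->world, p=x,y,yaw
    c,s=np.cos(p[2]),np.sin(p[2]); P=np.atleast_2d(P)
    return np.c_[p[0]+c*P[:,0]-s*P[:,1], p[1]+s*P[:,0]+c*P[:,1], P[:,2]]
AX=np.array([0,.5,.5*3**.5])
def lev(p,phi,rad=.11,h=0):  # phi: clockwise seen from above, from forge -x
    e1=np.array([-1,0,0]); e2=np.cross(e1,AX) # clockwise
    return np.array([p[3],.0675,.247])+rad*(np.cos(phi)*e1+np.sin(phi)*e2)+h*AX
E
cat > fit.py <<'E'
from h import *
s,c,w=cam("side0"),cam("scene0"),cam("wrist0")
S=lambda a,b:(290+a*.35,150+b*.35)
def res(p):
    e=[proj(s,fw(p,[-.15,.035,.252]))-S(92,180), proj(s,fw(p,[-.15,-.035,.252]))-S(153,190),
       proj(s,fw(p,[-.15,0,.042]))-S(120,342), proj(w,fw(p,[-.15,-.035,.252]))*.3-np.array([158,262])*.3,
       proj(s,fw(p,[p[3],.1295,.3544]))-S(87,32), proj(s,fw(p,lev(p,p[4])))-S(47,163), proj(c,fw(p,lev(p,p[4])))-(361.5,192)]
    return np.ravel(e)
for ph in(0,1,-1,2.5):
    z=least_squares(res,[.65,.15,.95,0,ph],x_scale=.1,loss="soft_l1"); print(z.cost,z.x.round(4),res(z.x).round(1).reshape(-1,2).tolist())
E
python3 fit.py
```

```text
2.7567631475019607 [6.807e-01 1.673e-01 8.987e-01 4.000e-04 8.149e-01] [[0.9, -1.7], [-0.7, -0.1], [-1.1, -0.3], [0.2, 0.3], [-0.4, -0.4], [0.5, 0.7], [-0.0, -0.3]]
2.75676314749016 [6.807e-01 1.673e-01 8.987e-01 4.000e-04 8.149e-01] [[0.9, -1.7], [-0.7, -0.1], [-1.1, -0.3], [0.2, 0.3], [-0.4, -0.4], [0.5, 0.7], [-0.0, -0.3]]
2.756763147501719 [6.807e-01 1.673e-01 8.987e-01 4.000e-04 8.149e-01] [[0.9, -1.7], [-0.7, -0.1], [-1.1, -0.3], [0.2, 0.3], [-0.4, -0.4], [0.5, 0.7], [-0.0, -0.3]]
2.756763147560264 [6.807e-01 1.673e-01 8.987e-01 4.000e-04 8.149e-01] [[0.9, -1.7], [-0.7, -0.1], [-1.1, -0.3], [0.2, 0.3], [-0.4, -0.4], [0.5, 0.7], [-0.0, -0.3]]
```

The fit is tight, to about 1 px: forge at (0.681, 0.167), yaw 0.90, lever about 47° from the forge's -x towards +y. I'll raise the tool, move over the handle and turn.

```bash
python3 -m pendant '[[0.5,[0,0,-0.04],[0,0,0]],[0.5,[0,0,-0.04],[0,0,0]],[0.5,[0.017,-0.03,0],[0,0,0]],[0.5,[0.017,-0.03,0],[0,0,0]],[0.5,[0.017,-0.03,0],[0,0,0]],[0.5,[0,0,0],[0,0,-0.15]],[0.5,[0,0,0],[0,0,-0.15]],[0.5,[0,0,0],[0,0,-0.15]],[0.5,[0,0,0],[0,0,-0.15]],[0.5,[0,0,0],[0,0,-0.15]],[0.5,[0,0,0],[0,0,-0.15]],[0.5,[0,0,0],[0,0,0]]]' 15
cat >> h.py <<'E'
P0=np.array([.6807,.1673,.8987,.0004,.8149])
def fpos(p,w):
    d=np.asarray(w)-[p[0],p[1],0]; c,s=np.cos(p[2]),np.sin(p[2]); return np.array([c*d[0]+s*d[1],-s*d[0]+c*d[1],d[2]])
def state(r,p=P0):
    o=r.observe(); Rw=R.from_rotvec(o["orientation"]).as_matrix(); Rf=R.from_euler("z",-p[2]).as_matrix()@Rw
    print("t",round(o["time_s"],2),"tcp",np.round(o["tcp_pos"],4),"forge",fpos(p,o["tcp_pos"]).round(4),"F",np.round(o["ft_force"],1),"w",round(o["width"],4),"q",np.round(o["q"],2)); print("Rf",Rf.round(3).tolist()); return o,Rw,Rf
E
python3 - <<'E'
from h import *; from bench import r; import cv2
f=r.grab_frame("wrist"); np.savez("pics/wrist1.npz",**{k:f[k] for k in("vertical_fov","cx","cy","view")})
cv2.imwrite("pics/wrist1.png",f["image"][:,:,::-1])
print(proj(f,fw(P0,[[-.15,.035,.252],[-.15,-.035,.252],lev(P0,P0[4]),[0,.0675,.247]])).round())
state(r)
E
```

```text
time_s: 1.35
tcp_pos: [0.5782, 0.0532, 0.3184]
orientation: [-1.029, -2.96, 0.007]
ft_force: [-0.5, 0.1, -0.8]
width: 0.0437
[[329. 224.]
 [328. 335.]
 [451.  47.]
 [598. 166.]]
t 1.4 tcp [0.5781 0.0531 0.3184] forge [-0.1532  0.0092  0.3184] F [-1.7 -0.3 -0.3] w 0.044 q [-0.09  0.27 -0.14  1.68  0.04  1.21  0.66]
Rf [[0.001, 1.0, -0.007], [1.0, -0.001, 0.006], [0.006, -0.007, -1.0]]
```

View pics/wrist1.png

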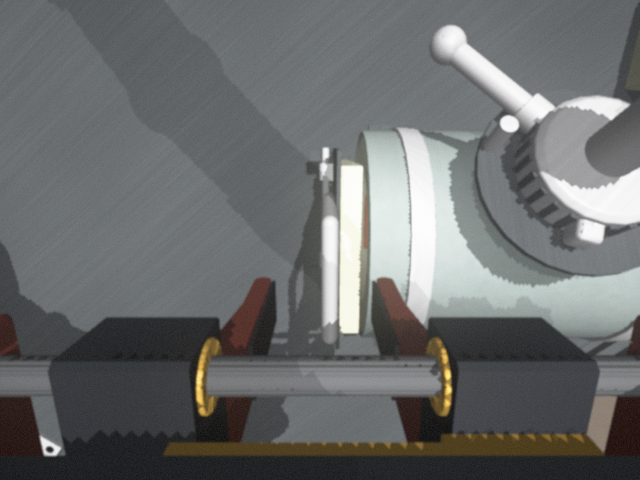

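The wrist view confirms the fit: bar at x≈330, rows 215–345 (predicted 329, 224–335), and ball at (449,47) against a predicted (451,47). The tool sits over the bar, so I'll descend and grip.

```bash
python3 -m pendant '[[0.5,[-0.009,0.003,0],[0,0,0]],[0.5,[0,0,0.025],[0,0,0]],[0.5,[0,0,0.025],[0,0,0]],[0.5,[0,0,0.018],[0,0,0]],[0.5,[0,0,0],[0,0,0]]]' 15
python3 -c "
from h import *; from bench import r; state(r)"
```

```text
time_s: 1.9
tcp_pos: [0.59, 0.0484, 0.2488]
orientation: [-1.061, -2.952, 0.006]
ft_force: [-0.5, -0.3, -0.2]
width: 0.0438
t 1.9 tcp [0.59   0.0484 0.2488] forge [-0.1495 -0.003   0.2488] F [-0.5 -0.3 -0.2] w 0.0438 q [-0.09  0.34 -0.13  1.74  0.05  1.07  0.65]
Rf [[0.018, 1.0, -0.005], [1.0, -0.018, 0.004], [0.004, -0.005, -1.0]]
```

```bash
python3 -m pendant '[[0.08,[0,0,0],[0,0,0]],[0.05,[0,0,0],[0,0,0]],[0.05,[0,0,0],[0,0,0]],[0.05,[0,0,0],[0,0,0]],[0.05,[0,0,0],[0,0,0]],[0.05,[0,0,0],[0,0,0]]]' 15
python3 -c "
from h import *; from bench import r; state(r)
th=np.arange(0,1.58,.2)
for a,b in zip(th,np.r_[th[1:],1.571]): print(a.round(2),'y',(-.21*(np.sin(b)-np.sin(a))).round(4),'z',(.21*(np.cos(a)-np.cos(b))).round(4))
"
```

```text
time_s: 2.5
tcp_pos: [0.5911, 0.0467, 0.2518]
orientation: [-1.069, -2.951, 0.008]
ft_force: [0.8, -1.0, -3.5]
width: 0.0094
t 2.5 tcp [0.5911 0.0467 0.2518] forge [-0.1501 -0.0049  0.2518] F [ 0.8 -1.  -3.5] w 0.0094 q [-0.09  0.34 -0.13  1.73  0.05  1.08  0.65]
Rf [[0.023, 1.0, -0.006], [1.0, -0.023, 0.001], [0.001, -0.006, -1.0]]
0.0 y -0.0417 z 0.0042
0.2 y -0.0401 z 0.0124
0.4 y -0.0368 z 0.0201
0.6 y -0.0321 z 0.027
0.8 y -0.0261 z 0.0328
1.0 y -0.019 z 0.0374
1.2 y -0.0112 z 0.0404
1.4 y -0.0031 z 0.0357
```

Gripped (width 9.4 mm). I'll lead it down, three 0.2 rad steps per call.

```bash
python3 -m pendant '[[0.05,[0,-0.0105,0.0005],[0,0,0]],[0.05,[0,-0.0105,0.0008],[0,0,0]],[0.05,[0,-0.0105,0.0013],[0,0,0]],[0.05,[0,-0.0102,0.0018],[0,0,0]],[0.05,[0,-0.0101,0.0023],[0,0,0]],[0.05,[0,-0.01,0.0028],[0,0,0]],[0.05,[0,-0.01,0.0033],[0,0,0]],[0.05,[0,-0.0098,0.0038],[0,0,0]]]' 20
python3 -c "
from h import *; from bench import r; o,_,_=state(r); f=fpos(P0,o['tcp_pos'])+[.15,0,-.042]; print('th',np.arctan2(-f[0],f[2]),np.hypot(f[0],f[2]))"
```

```text
time_s: 3.3
tcp_pos: [0.5372, -0.0212, 0.236]
orientation: [1.068, 2.95, -0.002]
ft_force: [3.3, -0.5, -4.2]
width: 0.0094
t 3.3 tcp [ 0.5372 -0.0212  0.236 ] forge [-0.2369 -0.0051  0.236 ] F [ 3.3 -0.5 -4.2] w 0.0094 q [ 0.01  0.26 -0.11  1.89  0.04  1.    0.76]
Rf [[0.023, 1.0, 0.0], [1.0, -0.023, -0.005], [-0.005, 0.0, -1.0]]
th 0.4208833383430032 0.21258622465110463
```

```bash
python3 -m pendant '[[0.05,[0,-0.0095,0.0050],[0,0,0]],[0.05,[0,-0.0092,0.0053],[0,0,0]],[0.05,[0,-0.009,0.0057],[0,0,0]],[0.05,[0,-0.0087,0.006],[0,0,0]],[0.05,[0,-0.0084,0.0064],[0,0,0]],[0.05,[0,-0.008,0.0068],[0,0,0]],[0.05,[0,-0.0077,0.0072],[0,0,0]],[0.05,[0,-0.0073,0.0075],[0,0,0]],[0.05,[0,-0.0069,0.0079],[0,0,0]],[0.05,[0,-0.0065,0.0082],[0,0,0]]]'
python3 -c "
from h import *; from bench import r; o,_,_=state(r); f=fpos(P0,o['tcp_pos'])+[.15,0,-.042]; print('th',np.arctan2(-f[0],f[2]),np.hypot(f[0],f[2]))"
```

```text
time_s: 4.3
tcp_pos: [0.4817, -0.0899, 0.1647]
orientation: [1.068, 2.947, -0.001]
ft_force: [3.6, -1.0, -3.0]
width: 0.0095
t 4.3 tcp [ 0.4817 -0.0899  0.1647] forge [-0.3252 -0.0044  0.1647] F [ 3.6 -1.  -3. ] w 0.0095 q [ 0.12  0.27 -0.07  2.06  0.03  0.8   0.9 ]
Rf [[0.023, 1.0, 0.001], [1.0, -0.023, -0.007], [-0.007, 0.002, -1.0]]
th 0.9599333564068655 0.21386244683161826
```

```bash
python3 -m pendant '[[0.05,[0,-0.0054,0.0088],[0,0,0]],[0.05,[0,-0.005,0.0091],[0,0,0]],[0.05,[0,-0.0046,0.0094],[0,0,0]],[0.05,[0,-0.0041,0.0096],[0,0,0]],[0.05,[0,-0.0036,0.0098],[0,0,0]],[0.05,[0,-0.0031,0.01],[0,0,0]],[0.05,[0,-0.0026,0.0101],[0,0,0]],[0.05,[0,-0.0021,0.0102],[0,0,0]]]'
python3 -c "
from h import *; from bench import r; o,_,_=state(r); f=fpos(P0,o['tcp_pos'])+[.15,0,-.042]; print('th',np.arctan2(-f[0],f[2]),np.hypot(f[0],f[2]))"
```

```text
time_s: 5.1
tcp_pos: [0.4594, -0.1165, 0.0805]
orientation: [1.07, 2.949, -0.003]
ft_force: [2.1, -1.5, -2.2]
width: 0.0096
t 5.1 tcp [ 0.4594 -0.1165  0.0805] forge [-0.3599 -0.0035  0.0805] F [ 2.1 -1.5 -2.2] w 0.0096 q [ 0.16  0.38 -0.06  2.16  0.05  0.6   0.95]
Rf [[0.024, 1.0, -0.001], [1.0, -0.024, -0.005], [-0.005, -0.0, -1.0]]
th 1.389463237739606 0.21341538792510636
```

```bash
python3 -m pendant '[[0.05,[0,-0.001,0.009],[0,0,0]],[0.05,[0,-0.0008,0.008],[0,0,0]],[0.05,[0,-0.0004,0.007],[0,0,0]],[0.05,[0,0,0.006],[0,0,0]],[0.05,[0,0,0.005],[0,0,0]],[0.05,[0,0,0.004],[0,0,0]]]'
python3 -c "
from h import *; from bench import r; o,_,_=state(r); f=fpos(P0,o['tcp_pos'])+[.15,0,-.042]; print('th',np.arctan2(-f[0],f[2]),np.hypot(f[0],f[2]))"
```

```text
time_s: 5.7
tcp_pos: [0.4589, -0.1199, 0.0405]
orientation: [1.071, 2.947, -0.006]
ft_force: [-6.6, -1.9, 27.1]
width: 0.0094
t 5.7 tcp [ 0.4589 -0.1199  0.0405] forge [-0.3629 -0.0053  0.0405] F [-6.6 -1.9 27.1] w 0.0094 q [ 0.16  0.46 -0.05  2.18  0.06  0.5   0.94]
Rf [[0.025, 1.0, -0.002], [1.0, -0.025, -0.006], [-0.007, -0.001, -1.0]]
th 1.5780171573001567 0.21286136856418014
```

The door is on its stops: 27 N of reaction at 1.578 rad. I'll relax, release and retreat straight up.

```bash
python3 -m pendant '[[0.05,[0,0,0],[0,0,0]],[0.15,[0,0,0],[0,0,0]],[0.3,[0,0,0],[0,0,0]],[0.32,[0,0,0],[0,0,0]],[0.32,[0,0,0],[0,0,0]]]'
python3 -c "
from h import *; from bench import r; o,_,_=state(r)"
python3 -m pendant '[[0.32,[0,0,-0.01],[0,0,0]],[0.32,[0,0,-0.02],[0,0,0]],[0.32,[0,0,-0.04],[0,0,0]],[0.32,[0,0,-0.05],[0,0,0]],[0.32,[0,0,-0.05],[0,0,0]],[0.32,[0,0,-0.05],[0,0,0]],[0.32,[0,0,-0.05],[0,0,0]],[0.32,[0,0,-0.04],[0,0,0]],[0.32,[0,0,0],[0,0,0]]]'
python3 - <<'E'
from h import *; from bench import r; import cv2
o,Rw,Rf=state(r)
f=r.grab_frame("side"); np.savez("pics/side1.npz",**{k:f[k] for k in("vertical_fov","cx","cy","view")})
g=r.grab_frame("scene"); np.savez("pics/scene1.npz",**{k:g[k] for k in("vertical_fov","cx","cy","view")})
s=f["image"][130:290,250:430,::-1]; c=g["image"][150:310,300:480,::-1]
cv2.imwrite("pics/crop1.png",np.hstack([cv2.resize(x,(400,356),interpolation=cv2.INTER_CUBIC) for x in(s,c)]))
print("open bar side crop",((proj(f,fw(P0,[[-.36,.035,.045],[-.36,-.035,.045]]))-[250,130])*400/180).round())
print("lever ball scene crop",((proj(g,fw(P0,[lev(P0,.815),lev(P0,2.23,.076,-.016),lev(P0,2.73,.076,-.016),[0,.0675,.247]]))-[300,150])*400/180+[400,0]).round())
# waypoints for the lever, tool frame deltas
p=P0; phi=P0[4]; ft=lev(p,phi,.088); fa=lev(p,phi,.088,.16)
e1=np.array([-1,0,0]); e2=np.cross(e1,AX)
Rt=np.c_[np.cos(phi)*e1+np.sin(phi)*e2,-np.sin(phi)*e1+np.cos(phi)*e2,-AX]
print("grasp forge",ft.round(4),fw(p,ft),"above",fw(p,fa),"turn rotvec tool",R.from_matrix(Rf.T@Rt).as_rotvec().round(3),"euler zyx",R.from_matrix(Rf.T@Rt).as_euler("YZX").round(3))
E
```

```text
time_s: 6.2
tcp_pos: [0.4586, -0.1181, 0.0402]
orientation: [1.071, 2.949, -0.004]
ft_force: [-0.2, 0.5, -0.3]
width: 0.0282
t 6.2 tcp [ 0.4586 -0.1181  0.0402] forge [-0.3616 -0.0039  0.0402] F [-0.2  0.5 -0.3] w 0.0282 q [ 0.16  0.46 -0.05  2.18  0.06  0.5   0.94]
Rf [[0.025, 1.0, -0.001], [1.0, -0.025, -0.004], [-0.004, -0.001, -1.0]]
time_s: 7.1
tcp_pos: [0.4553, -0.1155, 0.3619]
orientation: [1.069, 2.951, -0.001]
ft_force: [0.5, 0.0, 0.3]
width: 0.028
t 7.1 tcp [ 0.4553 -0.1155  0.3619] forge [-3.616e-01  3.000e-04  3.619e-01] F [0.5 0.  0.3] w 0.028 q [ 0.17  0.03 -0.06  1.86  0.    1.25  0.99]
Rf [[0.023, 1.0, 0.0], [1.0, -0.023, -0.003], [-0.003, 0.0, -1.0]]
open bar side crop [[ 87. 374.]
 [132. 390.]]
lever ball scene crop [[537.  93.]
 [622.  83.]
 [647.  85.]
 [610.  95.]]
grasp forge [-0.06   0.123  0.215] [[0.54715103 0.19693315 0.21498309]] above [[0.48454958 0.24674337 0.35354716]] turn rotvec tool [ 0.191 -0.498 -0.761] euler zyx [-0.531 -0.776 -0.016]
```

View pics/crop1.png

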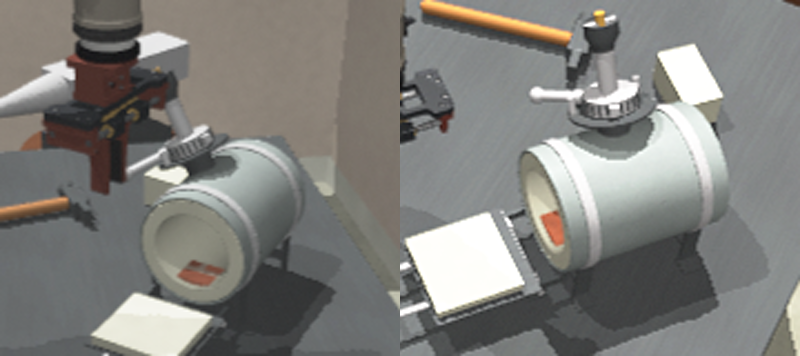

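The door lies open on its stops. The lever is unmoved, with the ball at (537,95) in the right crop against a predicted (537,93). Next I move up and over beside the burner.

```bash
python3 -m pendant '[[0.6,[0,0,-0.05],[0,0,0]],[0.6,[0.029,0.037,0],[0,0,0]],[0.6,[0.029,0.037,0],[0,0,0]],[0.6,[0.029,0.037,0],[0,0,0]],[0.6,[0.029,0.037,0],[0,0,0]],[0.6,[0.029,0.037,0],[0,0,0]],[0.6,[0.029,0.037,0],[0,0,0]],[0.6,[0.029,0.037,0],[0,0,0]],[0.6,[0.029,0.037,0],[0,0,0]],[0.6,[0,0,0],[0,0,0]]]'
python3 -m pendant '[[0.6,[0,0,0],[0,-0.13,0]],[0.6,[0,0,0],[0,-0.13,0]],[0.6,[0,0,0],[0,-0.13,0]],[0.6,[0,0,0],[0,-0.13,0]],[0.6,[0,0,0],[0,0,-0.13]],[0.6,[0,0,0],[0,0,-0.13]],[0.6,[0,0,0],[0,0,-0.13]],[0.6,[0,0,0],[0,0,-0.13]],[0.6,[0,0,0],[0,0,-0.13]],[0.6,[0,0,0],[0,0,-0.13]],[0.6,[0,0,0],[0,0,0]]]'
cat >> h.py <<'E'
def todo(r,phi,rad=.088,h=0,p=P0):
    o,Rw,Rf=state(r,p); e1=np.array([-1,0,0]); e2=np.cross(e1,AX)
    Rt=np.c_[np.cos(phi)*e1+np.sin(phi)*e2,-np.sin(phi)*e1+np.cos(phi)*e2,-AX]
    f=fpos(p,o["tcp_pos"]); d=lev(p,phi,rad,h)-f; c=f-[p[3],.0675,.247]
    print("move",(Rf.T@d).round(4),"turn",R.from_matrix(Rf.T@Rt).as_rotvec().round(3),"| now phi",round(np.arctan2(c@e2,c@e1),3),"rad",round(np.hypot(c@e2,c@e1),4),"h",round(c@AX,4))
E
python3 -c "
from h import *; from bench import r; todo(r,.815,.088,.1)"
```

```text
time_s: 8.2
tcp_pos: [0.4561, 0.2703, 0.3857]
orientation: [-1.068, -2.916, 0.031]
ft_force: [-0.3, -0.3, 0.2]
width: 0.0528
time_s: 9.3
tcp_pos: [0.4507, 0.2583, 0.3636]
orientation: [-0.179, 2.758, -0.567]
ft_force: [0.2, -0.5, 0.0]
width: 0.0526
t 9.3 tcp [0.4507 0.2583 0.3636] forge [-0.072   0.2367  0.3636] F [ 0.2 -0.5  0. ] w 0.0526 q [-0.47  0.17 -0.54  1.81  0.59  1.38  0.52]
Rf [[-0.73, 0.679, -0.077], [0.622, 0.614, -0.486], [-0.283, -0.403, -0.871]]
move [-0.0308 -0.006   0.084 ] turn [-0.044 -0.065  0.067] | now phi 0.884 rad 0.1141 h 0.1855
```

```bash
python3 -m pendant '[[0.6,[-0.016,-0.003,0],[-0.044,-0.065,0.067]],[0.6,[-0.015,-0.003,0.02],[0,0,0]],[0.6,[0,0,0.03],[0,0,0]],[0.6,[0,0,0.03],[0,0,0]],[0.6,[0,0,0],[0,0,0]]]'
python3 - <<'E'
from h import *; from bench import r; import cv2
todo(r,.815,.088,0)
f=r.grab_frame("wrist"); cv2.imwrite("pics/wrist2.png",f["image"][:,:,::-1])
print(proj(f,fw(P0,[lev(P0,.815),lev(P0,.815,.088),[0,.0675,.247]])).round())
E
```

```text
time_s: 9.8
tcp_pos: [0.5111, 0.2279, 0.2998]
orientation: [-0.089, 2.706, -0.475]
ft_force: [0.3, -0.4, 0.2]
width: 0.0526
t 9.8 tcp [0.5111 0.2279 0.2998] forge [-0.0581  0.1704  0.2998] F [ 0.3 -0.4  0.2] w 0.0526 q [-0.4   0.22 -0.48  1.9   0.7   1.15  0.43]
Rf [[-0.674, 0.739, -0.005], [0.642, 0.582, -0.499], [-0.366, -0.34, -0.866]]
move [ 0.0018 -0.0001  0.0972] turn [-0.003 -0.004 -0.017] | now phi 0.82 rad 0.0858 h 0.0972
[[322. 216.]
 [323. 249.]
 [324. 366.]]
```

View pics/wrist2.png

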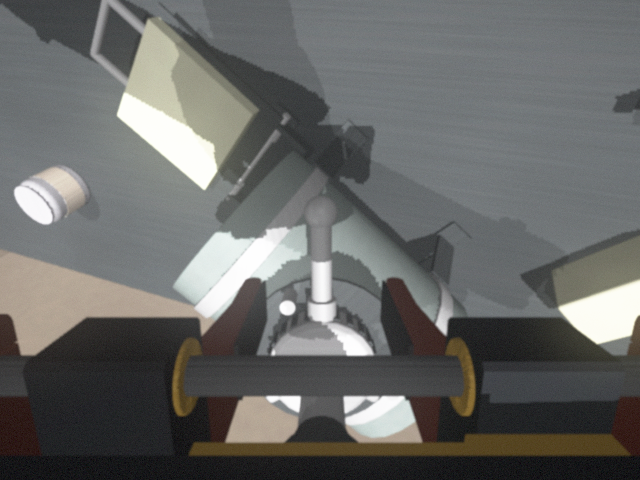

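The lever is centred between the fingers (ball at (321,210), bar at x≈320). I'll go down along the burner axis and close on it.

```bash
python3 -m pendant '[[0.6,[0.001,0,0.03],[0,0,0]],[0.6,[0.001,0,0.03],[0,0,0]],[0.6,[0,0,0.025],[0,0,0]],[0.6,[0,0,0.012],[0,0,0]],[0.1,[0,0,0],[0,0,0]],[0.1,[0,0,0],[0,0,0]],[0.1,[0,0,0],[0,0,0]],[0.1,[0,0,0],[0,0,0]],[0.1,[0,0,0],[0,0,0]]]' 30
python3 -c "
from h import *; from bench import r; todo(r,.915,.088,0)"
```

```text
time_s: 10.75
tcp_pos: [0.5471, 0.2025, 0.2244]
orientation: [-0.079, 2.696, -0.468]
ft_force: [-0.7, -7.1, 1.0]
width: 0.0162
t 10.75 tcp [0.5471 0.2025 0.2244] forge [-0.0556  0.1265  0.2244] F [-0.7 -7.1  1. ] w 0.0162 q [-0.38  0.32 -0.43  1.96  0.82  1.    0.34]
Rf [[-0.667, 0.745, 0.003], [0.642, 0.577, -0.505], [-0.378, -0.334, -0.863]]
move [0.004  0.0067 0.0099] turn [-0.001  0.006  0.074] | now phi 0.839 rad 0.0838 h 0.0099
```

It stopped 10 mm high. I'll open a little, seat it deeper and farther out (keeping the tips above the mark's tab), and grip again.

```bash
python3 -m pendant '[[0.35,[0,0,0],[0,0,0]],[0.35,[0.004,-0.002,0.003],[0,0,0]],[0.35,[0.003,0,0.003],[0,0,0]],[0.05,[0,0,0],[0,0,0]],[0.05,[0,0,0],[0,0,0]],[0.05,[0,0,0],[0,0,0]],[0.05,[0,0,0],[0,0,0]],[0.05,[0,0,0],[0,0,0]]]' 30
python3 -c "
from h import *; from bench import r; todo(r,.915,.09,0.004)"
```

```text
time_s: 11.55
tcp_pos: [0.5427, 0.1997, 0.2191]
orientation: [-0.079, 2.693, -0.463]
ft_force: [0.3, -0.7, -0.2]
width: 0.0128
t 11.55 tcp [0.5427 0.1997 0.2191] forge [-0.0606  0.1282  0.2191] F [ 0.3 -0.7 -0.2] w 0.0128 q [-0.38  0.32 -0.43  1.98  0.83  0.98  0.32]
Rf [[-0.666, 0.746, 0.008], [0.641, 0.578, -0.505], [-0.381, -0.331, -0.863]]
move [-0.0005  0.0078  0.0022] turn [0.002 0.01  0.073] | now phi 0.829 rad 0.0902 h 0.0062
```

```bash
python3 -m pendant '[[0.05,[-0.0004,0.009,0],[0,0,0.1]],[0.05,[-0.0004,0.009,0],[0,0,0.1]],[0.05,[-0.0004,0.009,0],[0,0,0.1]],[0.05,[-0.0004,0.009,0],[0,0,0.1]],[0.05,[-0.0004,0.009,0],[0,0,0.1]]]' 30
python3 -c "
from h import *; from bench import r; todo(r,1.5,.09,0.005)"
```

```text
time_s: 12.05
tcp_pos: [0.5524, 0.2383, 0.2097]
orientation: [0.601, 2.572, -0.311]
ft_force: [-2.3, -2.3, 1.8]
width: 0.0135
t 12.05 tcp [0.5524 0.2383 0.2097] forge [-0.0243  0.1446  0.2097] F [-2.3 -2.3  1.8] w 0.0135 q [-0.48  0.38 -0.38  1.92  0.82  1.01 -0.23]
Rf [[-0.212, 0.977, -0.001], [0.841, 0.182, -0.51], [-0.498, -0.108, -0.86]]
move [0.0004 0.0188 0.0012] turn [-0.002  0.011  0.143] | now phi 1.29 rad 0.0889 h 0.0062
```

```bash
python3 -m pendant '[[0.05,[0,0.0098,0],[0,0,0.09]],[0.05,[-0.0003,0.0098,0],[0,0,0.09]],[0.05,[-0.0003,0.0098,0],[0,0,0.09]],[0.05,[-0.0003,0.0098,0],[0,0,0.09]],[0.05,[-0.0003,0.0098,0],[0,0,0.09]],[0.05,[-0.0003,0.0098,0],[0,0,0.09]],[0.05,[-0.0003,0.0098,0],[0,0,0.09]]]' 30
python3 -c "
from h import *; from bench import r; todo(r,2.3,.089,0.005)"
```

```text
time_s: 12.75
tcp_pos: [0.5927, 0.2811, 0.2125]
orientation: [1.382, 2.209, -0.117]
ft_force: [-9.5, -4.3, 7.2]
width: 0.0129
t 12.75 tcp [0.5927 0.2811 0.2125] forge [0.0342 0.1397 0.2125] F [-9.5 -4.3  7.2] w 0.0129 q [-0.58  0.46 -0.28  1.77  0.78  1.07 -0.82]
Rf [[0.425, 0.905, -0.025], [0.771, -0.376, -0.514], [-0.475, 0.199, -0.858]]
move [-0.0013  0.0288  0.0008] turn [-0.012  0.028  0.29 ] | now phi 1.972 rad 0.0867 h 0.0062
```

```bash
python3 -m pendant '[[0.05,[0,0.0095,0],[0,0.01,0.09]],[0.05,[0,0.0095,0],[0,0.01,0.09]],[0.05,[0,0.0095,0],[0,0,0.09]]]' 30
python3 -c "
from h import *; from bench import r; todo(r,2.4,.089,0.005)"
```

```text
time_s: 13.05
tcp_pos: [0.6137, 0.2896, 0.219]
orientation: [1.684, 2.006, -0.021]
ft_force: [-8.8, -3.7, 4.3]
width: 0.0133
t 13.05 tcp [0.6137 0.2896 0.219 ] forge [0.054  0.1286 0.219 ] F [-8.8 -3.7  4.3] w 0.0133 q [-0.6   0.48 -0.24  1.71  0.74  1.08 -1.03]
Rf [[0.657, 0.753, -0.028], [0.644, -0.58, -0.498], [-0.392, 0.309, -0.867]]
move [0.0028 0.0135 0.0009] turn [-0.021  0.018  0.112] | now phi 2.247 rad 0.0858 h 0.0063
```

```bash
python3 -m pendant '[[0.05,[0.001,0.0085,0],[-0.01,0.01,0.08]],[0.05,[0.001,0.0085,0],[0,0,0.08]]]' 30
python3 -c "
from h import *; from bench import r; todo(r,2.5,.088,0.005)"
```

```text
time_s: 13.25
tcp_pos: [0.6266, 0.292, 0.224]
orientation: [1.843, 1.862, 0.043]
ft_force: [-9.7, -5.0, 6.9]
width: 0.0131
t 13.25 tcp [0.6266 0.292  0.224 ] forge [0.064 0.12  0.224] F [-9.7 -5.   6.9] w 0.0131 q [-0.61  0.49 -0.21  1.68  0.72  1.07 -1.17]
Rf [[0.772, 0.635, -0.023], [0.542, -0.677, -0.498], [-0.332, 0.372, -0.867]]
move [0.0027 0.0077 0.0011] turn [-0.016  0.017  0.047] | now phi 2.411 rad 0.0853 h 0.0063
```

```bash
python3 -m pendant '[[0.05,[0.001,0.008,0],[-0.01,0,0.07]],[0.05,[0.001,0.008,0],[0,0,0.07]]]' 30
python3 -c "
from h import *; from bench import r; todo(r,2.6,.088,0.005)"
```

```text
time_s: 13.45
tcp_pos: [0.6344, 0.2922, 0.2271]
orientation: [1.972, 1.723, 0.081]
ft_force: [-32.9, -7.1, 7.9]
width: 0.0133
t 13.45 tcp [0.6344 0.2922 0.2271] forge [0.0689 0.114  0.2271] F [-32.9  -7.1   7.9] w 0.0133 q [-0.62  0.5  -0.18  1.65  0.71  1.08 -1.29]
Rf [[0.854, 0.519, -0.033], [0.436, -0.748, -0.5], [-0.285, 0.413, -0.865]]
move [0.0034 0.0077 0.0008] turn [-0.016  0.029  0.005] | now phi 2.509 rad 0.0849 h 0.006
```

Force jumped to 33 N, probably the stop. One more push without turning, to tell a stop from drag.

```bash
python3 -m pendant '[[0.05,[0.001,0.006,0],[0,0,-0.03]],[0.05,[0,0.006,0],[0,0,0]]]' 30
python3 - <<'E'
from h import *; from bench import r; import cv2
todo(r,2.6,.088,0.005)
f=r.grab_frame("scene"); g=r.grab_frame("wrist")
c=cv2.resize(f["image"][160:240,360:466],(400,302),interpolation=cv2.INTER_CUBIC)
cv2.imwrite("pics/lock.png",np.hstack([c,cv2.resize(g["image"],(400,302))])[:,:,::-1])
print([proj(f,fw(P0,lev(P0,a))).round(1).tolist() for a in(2.45,2.55,2.65)])
E
```

```text
time_s: 13.65
tcp_pos: [0.6343, 0.2922, 0.2271]
orientation: [1.949, 1.76, 0.042]
ft_force: [-16.7, -1.9, 3.7]
width: 0.013
t 13.65 tcp [0.6343 0.2922 0.2271] forge [0.0689 0.1141 0.2271] F [-16.7  -1.9   3.7] w 0.013 q [-0.61  0.51 -0.19  1.64  0.69  1.11 -1.24]
Rf [[0.833, 0.55, -0.051], [0.459, -0.74, -0.491], [-0.308, 0.386, -0.87]]
move [0.0031 0.0079 0.0007] turn [-0.035  0.038  0.042] | now phi 2.508 rad 0.0849 h 0.0061
[[[409.0, 178.6]], [[412.1, 178.8]], [[415.1, 179.2]]]
```

View pics/lock.png

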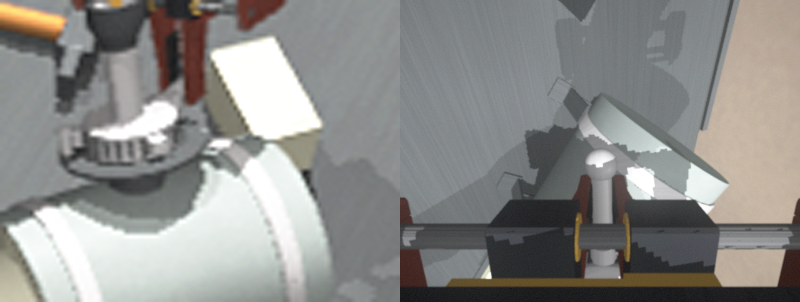

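```bash
python3 - <<'E'
from h import *; from bench import r
w=cam("wrist1"); s=cam("scene1")
for nm,c,px,rad,hs in(("unlock pin wrist1",w,(508,124),.053,(-.006,0,.006)),("tab? scene",s,(417,199),.076,(-.016,)),("pin? scene",s,(401,197),.053,(-.006,0)),("pin2? scene",s,(378.5,195.5),.053,(-.006,0,))):
    for h in hs:
        a=np.arange(-3.14,3.14,.01); e=[np.linalg.norm(proj(c,fw(P0,lev(P0,x,rad,h)))-px) for x in a]
        print(nm,h,a[np.argmin(e)].round(2),min(e).round(1))
g=np.arange(2.2,2.9,.1)
for rad,h in((.076,-.016),(.06,-.016),(.053,0)): print(rad,proj(s,fw(P0,[lev(P0,x,rad,h) for x in g])).round(0).tolist())
E
```

```text
unlock pin wrist1 -0.006 0.6 0.9
unlock pin wrist1 0 0.51 2.1
unlock pin wrist1 0.006 0.42 4.3
tab? scene -0.016 -2.21 1.2
pin? scene -0.006 -1.54 3.6
pin? scene 0 -1.52 1.7
pin2? scene -0.006 0.67 0.8
pin2? scene 0 0.3 1.4
0.076 [[399.0, 188.0], [402.0, 187.0], [404.0, 187.0], [406.0, 188.0], [408.0, 188.0], [410.0, 188.0], [412.0, 189.0]]
0.06 [[399.0, 190.0], [400.0, 190.0], [402.0, 190.0], [404.0, 190.0], [406.0, 190.0], [407.0, 190.0], [409.0, 190.0]]
0.053 [[398.0, 186.0], [399.0, 186.0], [401.0, 186.0], [402.0, 186.0], [404.0, 186.0], [405.0, 186.0], [407.0, 187.0]]
```

The pin estimate leaves it unclear whether this is the real stop. I'll release, back off along the axis and look at the mark from close by.

```bash
python3 -m pendant '[[0.05,[0,0,0],[0,0,0]],[0.4,[0,0,0],[0,0,0]],[0.5,[0,0,0],[0,0,0]],[0.5,[0,0,0],[0,0,0]],[0.5,[0,0,-0.03],[0,0,0]],[0.5,[0,0,-0.03],[0,0,0]],[0.5,[0,0,-0.03],[-0.035,0.038,0]],[0.5,[0.01,0,0],[0,0,0]]]' 30
python3 - <<'E'
from h import *; from bench import r; import cv2
todo(r,2.508,.088,0.1)
g=r.grab_frame("wrist"); np.savez("pics/wrist3.npz",**{k:g[k] for k in("vertical_fov","cx","cy","view")})
print("pred ball at 2.4,2.5,2.6",[proj(g,fw(P0,lev(P0,a))).round().tolist() for a in(2.4,2.5,2.6)],proj(g,fw(P0,[0,.0675,.247])).round())
im=g["image"][:,:,::-1]; cv2.imwrite("pics/wrist3.png",im)
cv2.imwrite("pics/w3crop.png",cv2.resize(im[160:440,180:460],(600,600),interpolation=cv2.INTER_CUBIC))
E
```

```text
time_s: 14.55
tcp_pos: [0.6041, 0.3332, 0.304]
orientation: [1.937, 1.771, 0.11]
ft_force: [0.3, 0.6, 0.7]
width: 0.0439
t 14.55 tcp [0.6041 0.3332 0.304 ] forge [0.0821 0.1633 0.304 ] F [0.3 0.6 0.7] w 0.0439 q [-0.66  0.42 -0.23  1.59  0.66  1.21 -1.23]
Rf [[0.835, 0.55, -0.0], [0.477, -0.724, -0.498], [-0.274, 0.416, -0.867]]
move [-0.0103 -0.004  -0.0028] turn [-0.002 -0.001 -0.051] | now phi 2.554 rad 0.0982 h 0.0972
pred ball at 2.4,2.5,2.6 [[[298.0, 237.0]], [[314.0, 235.0]], [[331.0, 235.0]]] [[324. 382.]]
```

View pics/w3crop.png

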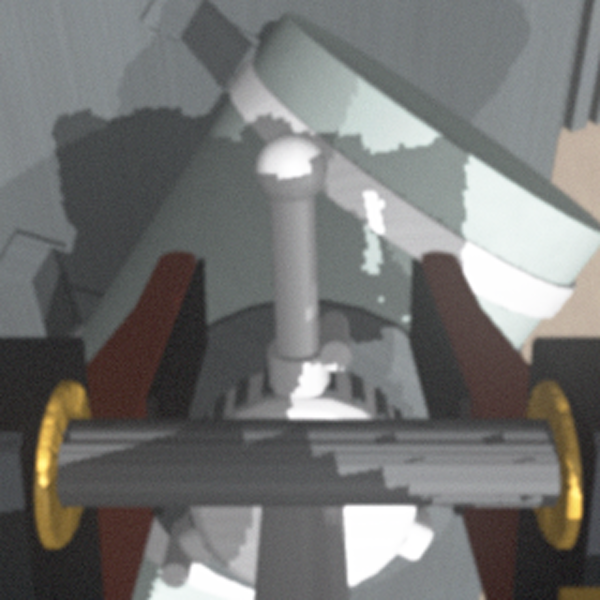

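```bash
python3 - <<'E'
from h import *
w=cam("wrist3"); a=np.arange(2.2,3.2,.005)
for nm,px,rad,hs in(("ball",(316.3,235),.11,(0,)),("pin",(337,323.5),.053,(-.006,0,.006,.012)),("lever mid",(317.5,285),.075,(0,))):
    for h in hs:
        e=[np.linalg.norm(proj(w,fw(P0,lev(P0,x,rad,h)))-px) for x in a]; print(nm,h,a[np.argmin(e)].round(3),min(e).round(1))
E
```

```text
ball 0 2.51 0.4
pin -0.006 2.76 11.3
pin 0 2.745 7.7
pin 0.006 2.735 3.9
pin 0.012 2.72 0.1
lever mid 0 2.5 0.2
```

The lever (2.505 rad by image) and the stop pin (2.72–2.74, minus 0.228 for the contact offset, gives 2.49–2.51) agree, so the lever is against its pin. I'll retreat clear and do a final look.

```bash
python3 -m pendant '[[0.5,[0,0,-0.04],[0,0,0]],[0.5,[0,0,-0.04],[0,0,0]],[0.5,[0,0,-0.04],[0,0,0]],[0.5,[0.02,0,-0.03],[0,0,0]],[0.5,[0,0,0],[0,0,0]],[0.5,[0,0,0],[0,0,0]]]'
python3 - <<'E'
from h import *; from bench import r; import cv2
state(r); f=r.grab_frame("side"); g=r.grab_frame("scene")
print("bar open side",proj(f,fw(P0,[[-.36,.035,.045],[-.36,-.035,.045]])).round(),"ball scene",proj(g,fw(P0,lev(P0,2.51))).round())
s=f["image"][130:430,230:430,::-1]; c=g["image"][140:440,190:490,::-1]
cv2.imwrite("pics/fin.png",np.hstack([cv2.resize(s,(320,480)),cv2.resize(c,(480,480))]))
E
```

```text
time_s: 15.2
tcp_pos: [0.5493, 0.3989, 0.4206]
orientation: [1.938, 1.771, 0.084]
ft_force: [0.3, 0.3, -0.6]
width: 0.0438
t 15.2 tcp [0.5493 0.3989 0.4206] forge [0.0994 0.247  0.4206] F [ 0.3  0.3 -0.6] w 0.0438 q [-0.77  0.38 -0.26  1.39  0.61  1.49 -1.2 ]
Rf [[0.833, 0.553, -0.019], [0.473, -0.728, -0.496], [-0.288, 0.404, -0.868]]
bar open side [[289. 298.]
 [309. 305.]] ball scene [[411. 179.]]
```

View pics/fin.png

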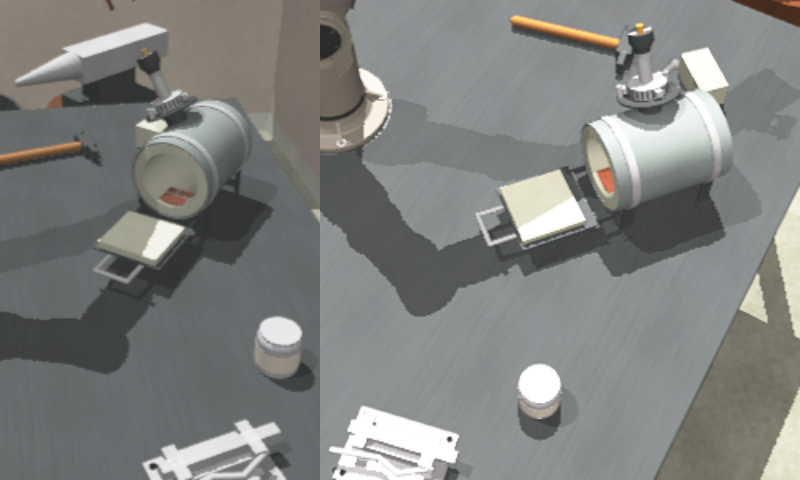

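The door lies open, its bar in the side crop at (95,268)–(127,280) against a predicted (94,269)–(126,280). The lever is at the locked side, the bystanders are undisturbed and the arm is clear. Handing in.

```bash
python3 -c "
from bench import r; print(r.hand_in())"
```

```text
the job is handed in; nothing more can be done
None
```

The forge is ready to light and the job is handed in, at about 15 s on the robot's clock. The door lies fully open and the burner's lock collar is turned clockwise to its stop.

- **Door:** I gripped it by its handle bar and led it down the whole arc without letting go. It met its stops at about 1.58 rad with a 27 N reaction, and only then did I release it. In the last side picture the handle bar was within a pixel or two of its predicted open position.
- **Collar:** I took the lever in the fingers and turned it until it stopped dead, at a peak wrist force of about 34 N. A second push did not move it. The close-up showed the lever against its stop pin: lever at 2.505 rad by image, contact expected at 2.49–2.51 (both in the forge's frame).
- **Checks that fell short:** The first attempt to take the lever sat 10 mm too high, so I opened and gripped again. My early, rough estimate of the locked angle was about 2.65 ± 0.1 rad, slightly beyond where it stopped; the close-up settled it. The locked mark itself was not visible, as it lay under the lever.
- **Bystanders:** The hammer, rim lock, firebrick and flux tin look undisturbed in the last pictures, judged by eye. The arm was clear, touching nothing.

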